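# Clamp a T-bracket on the magnetic block

## Robot

A 6-joint arm with a two-finger parallel gripper is mounted at the origin on the work surface. World frame = base frame: x ahead of the robot, y to its left, z up, the work surface at z = 0. Lengths are in m, angles in rad, forces in N, time in s.
With the tool pointing down it reaches from about 0.3 to 0.95 m from the base axis. Payload 3.1 kg.
Tool frame: the origin (TCP) lies at the very end of the fingers, on their centre line; the grasp point (between the pads) lies 19 mm behind it; z points along the fingers, y is the line along which they close (so a half turn about z gives the same grasp; the last joint's range is limited). The gripper opens to 85 mm and grips with 20 to 120 N. Pads are 22 mm wide; open, the fingers measure 114 mm over their backs; the gripper's body (76 mm by 85 mm) begins 54 mm behind the grasp point. The pads swing forward as they close: fully open they stand 13 mm farther back than shut.
Start: joints at [-1.396, 0.308, 1.634, -0, 1.2, -0.07], TCP at [0.151, -0.606, 0.231] pointing down, gripper open.
Joint ranges: [-3.06, 3.06], [-0.79, 1.96], [0.05, 2.63], [-1.19, 4.34], [0.05, 2.64], [-2.94, 2.94]. Speed limits (rad/s): [2.79, 2.79, 3.14, 3.14, 3.14, 3.14].

## Interface

Orientations are given as a unit quaternion [w, x, y, z].
In Python, from plant import sensors, optics, job gives the robot as it stands.
- The arm moves only by the tool play_rows, never from a script. Its argument "moves" is a list of rows, each an object with "dp": the shift along the world's x, y, z each as a share of 200 mm, from -1 to 1, a list of three; "dr": the turn, a rotation vector about the world's x, y, z each as a share of 0.12 rad, from -1 to 1, a list of three. A call has 1 to 12 rows; each row shifts and turns the commanded pose from where the row before left it; what a row does not reach is not made up. A row lasts 1/10 s, in which the tool goes at most 50 mm and 8.59 degrees, less where a joint would pass 70% of its speed; a pose out of reach is approached as far as the arm can. A call with a number of a shift or a turn outside -1 to 1 is refused whole. A call with a gripper value outside its range is refused whole. "gripper" is the opening, from 0 (shut) to 1 (fully open), set as the call begins (left out, the last holds). The fingers move at their own pace and stop on an object; the grip force is fixed at half the most. Time passes only in rows, so rows that do not move let the fingers close. It gives the time, the measured TCP pose, the force, the opening and the grip force at its end, in the units of the state.
- sensors.read_state(): the state, without advancing time (a new reading comes with each control period).
- optics.get_image(name): name is "scene" or "side" or "wrist"; returns a dict with "img" (400x640x3 uint8, blue, green, red), "fov_y" (degrees; the focal length in pixels is half the picture's height over the tangent of half this angle, whatever the lens; pixels are square), "cx", "cy" (the principal point, pixels), "xyz" and "attitude" of the camera in the world; the wrist camera has in their place "mount" (4x4, takes a point from camera to tool coordinates, whose origin is the TCP and whose axes are the flange's). Camera axes: x right, y up, looking along -z (the intrinsics and any distortion apply to the point x, -y, -z); pixel columns grow to the right and rows downward; lengths in m; the calibration is good to about 2 mm. The wrist camera is an equidistant fisheye: a pixel r from the principal point sees the ray r / f radians off the axis. A picture is of the moment at which its call begins: read the wrist's pose just before it. There is no depth.
- job.job_done(): hands the job in; it is judged then, once.
The state is a dict: "time_s": time; "joint_pos": joint angles; "dq": joint speeds; "joint_efforts": joint torques, N m; "eef_pos": TCP position; "tcp_rot": TCP orientation; "ft_force": force on the tool from outside, world axes, zero at the start; "wrist_torque": the same for the moment, N m; "finger_gap": finger opening in m; "finger_force": force on a finger pad.
Only numpy, scipy, OpenCV 4.12 (cv2) and the standard library are available. Lean on these libraries where they do the work, as an engineer would, in place of code of your own. Each camera call takes 0.05 s, during which the arm holds its last target. There are 200 camera calls.

## Task

Set the larger of the two steel T-brackets, base down, gently on the bright steel work face of the magnetic clamping block, so that its base lies flush with the edges of that face all round. Then switch the clamp on: turn the block's black knob until its white pointer stands on the white index line, and let go. Leave the smaller bracket where it lies.

Things in the scene. Friction and masses are not known exactly. Their poses are not given: they have to be found in the camera images.
- bracket: the larger dark steel T-bracket, 0.7 kg: a flat base 70 mm (its x) by 120 mm (its y) by 8 mm thick, with an upright rib along the middle of the base, 10 mm thick (x), 70 mm long (y), rising from 8 to 46 mm above the underside. Lies base down on the table. Origin at the centre of the underside, z up. A half turn makes no difference.
- small_bracket: the smaller dark steel T-bracket, not to be used: base 46 mm (x) by 76 mm (y) by 8 mm, rib 10 mm thick, 46 mm long (y), up to 34 mm above the underside. Origin at the centre of the underside.
- block: the magnetic clamping block, fixed to the table: a grey housing 100 mm (x) by 256 mm (y) by 45 mm high, carrying at its +y end the bright work face and at its -y end the knob. Origin at table height under its middle, z up.
- face (a point): centre of the work face's top: a bright steel plate striped with brass, 70 mm (x) by 120 mm (y), standing 10 mm above the housing, its top 55 mm above the table. It lies 55 mm along the block's +y from the block's origin; axes as the block's.
- knob_grip (a point): point on the knob's vertical axis, 73 mm above the table, 70 mm along the block's -y from its origin. The black knob: a 60 mm disc, top 56.5 mm above the table, and across it a grip bar 56 mm long, 16 mm wide, from 56.5 to 86.5 mm above the table. The point turns with the knob: its x axis runs along the bar to the pointer end, which has a white line on top.
- index (a point): middle of the white index line, 4 by 21 mm, on the housing's top beside the knob, 46 mm along the block's -y from the knob's axis; it points at the axis.
- knob (a joint): angle of the knob, 0 to 2.6 rad, growing clockwise seen from above. At 0 the pointer points along the block's +x; at 1.571 it points along the block's -y, on the index line. It starts well short of the line and stays where it is left.
Not all that is in view belongs to the job. Leave any turquoise look-alike of the bracket alone.

How it is judged:
By the outcome, as a careful person would: the job done as asked, in the order asked, and still so for the second after the job is handed in, with the robot touching nothing.
It also fails if it takes over 48 s, if anything falls off the work surface, if the arm or the gripper's body presses on something with over 40 N, if the wrist force passes 120 N, or if a joint passes its speed limit or range.

## Working session

There is one attempt and no reset: what is moved stays moved. The work goes in short steps, Python scripts to look and compute and a tool call to move; the robot and the scene stay as the last step left them, time stands still between calls to the robot, and variables do not carry over. Pictures are saved under pics/ and viewed, at most 10 in all, crops included, and the job is handed in when it is done.

Besides the shell and the picture viewer there is one more tool, called after ">>>" as name(argument=value, ...) on one line, values as JSON. play_rows: Moves the arm, as the interface text tells. Its arguments: {"type":"object","properties":{"moves":{"type":"array"},"gripper":{"type":"number"}},"required":["moves"]}

```bash
ls; mkdir -p pics
cat > h.py <<'E'
import numpy as np, cv2
from scipy.spatial.transform import Rotation as R
from plant import sensors, optics, job
def rot(q): return R.from_quat([q[1],q[2],q[3],q[0]]).as_matrix()
def cam(name):
    s=sensors.read_state(); d=optics.get_image(name)
    f=200/np.tan(np.radians(d['fov_y'])/2)
    if name=='wrist':
        M=np.array(d['mount']); Rt=rot(s['tcp_rot']); C=Rt@M[:3,3]+s['eef_pos']; A=Rt@M[:3,:3]
    else:
        a=np.array(d['attitude']); A=rot(a) if a.size==4 else a.reshape(3,3); C=np.array(d['xyz'])
    return dict(img=d['img'],f=f,cx=d['cx'],cy=d['cy'],C=C,A=A,fish=name=='wrist',raw={k:v for k,v in d.items() if k!='img'})
def ray(c,p):
    p=np.atleast_2d(np.array(p,float)); u=(p[:,0]-c['cx'])/c['f']; v=(p[:,1]-c['cy'])/c['f']
    if c['fish']:
        r=np.hypot(u,v)+1e-12; d=np.c_[u/r*np.sin(r),-v/r*np.sin(r),-np.cos(r)]
    else: d=np.c_[u,-v,-np.ones(len(u))]
    return d@c['A'].T
def onplane(c,p,z):
    d=ray(c,p); return c['C']+d*((z-c['C'][2])/d[:,2])[:,None]
def proj(c,P):
    q=(np.atleast_2d(P)-c['C'])@c['A']; x,y,z=q[:,0],-q[:,1],-q[:,2]
    if c['fish']:
        r=np.hypot(x,y)+1e-12; t=np.arctan2(r,z); return np.c_[c['cx']+c['f']*t*x/r,c['cy']+c['f']*t*y/r]
    return np.c_[c['cx']+c['f']*x/z,c['cy']+c['f']*y/z]
def tri(c1,p1,c2,p2):
    a,b=ray(c1,p1)[0],ray(c2,p2)[0]; s=np.linalg.lstsq(np.c_[a,-b],c2['C']-c1['C'],rcond=None)[0]
    A,B=c1['C']+s[0]*a,c2['C']+s[1]*b; return (A+B)/2,np.linalg.norm(A-B)
E
python3 - <<'E'
from h import *
import pickle
for n in ('scene','side','wrist'):
    c=cam(n); pickle.dump(c,open(n+'.pkl','wb')); print(n,c['raw']); cv2.imwrite(f'pics/{n}0.png',c['img'])
print(sensors.read_state())
E
```

```text
pics
scene {'fov_y': 45.127941862179966, 'cx': 317.3909866305345, 'cy': 199.56017919850018, 'xyz': array([ 1.36904497, -0.53946134,  0.84566966]), 'attitude': array([0.75362363, 0.36525433, 0.25009675, 0.48589331])}
side {'fov_y': 54.79789274247748, 'cx': 318.6116977307933, 'cy': 202.67990688713527, 'xyz': array([0.08264098, 0.66842773, 0.74907675]), 'attitude': array([-0.20275031, -0.09496236,  0.45040926,  0.86429507])}
wrist {'fov_y': 65.70646984690485, 'cx': 322.2840623883373, 'cy': 198.07242061517957, 'mount': array([[ 3.44812558e-04,  9.44411807e-01,  3.28764688e-01,
         8.53176904e-02],
       [ 9.99999877e-01, -4.43258914e-04,  2.24496240e-04,
        -4.07725016e-05],
       [ 3.57744778e-04,  3.28764570e-01, -9.44411843e-01,
        -1.43044800e-01],
       [ 0.00000000e+00,  0.00000000e+00,  0.00000000e+00,
         1.00000000e+00]])}
{'time_s': 0.15, 'joint_pos': array([-1.39568797e+00,  3.08825815e-01,  1.63491851e+00,  4.28345387e-05,
        1.19969862e+00, -6.97065696e-02]), 'dq': array([-0.00054514, -0.00265735, -0.00286449,  0.00169005, -0.00130999,
       -0.00176075]), 'joint_efforts': array([-5.18106008e-04, -4.15802801e+01, -2.77147865e+01, -1.12753910e-04,
        6.01730848e-03, -2.38619356e-05]), 'eef_pos': array([ 0.15135219, -0.60571762,  0.23028632]), 'tcp_rot': array([-9.24909320e-04,  9.92518082e-01,  1.22094228e-01, -2.88087849e-05]), 'ft_force': array([ 0.54636371, -0.57935681,  0.78285704]), 'wrist_torque': array([ 0.01159611,  0.00195067, -0.02240216]), 'finger_force': 0.0, 'finger_gap': 0.08548494233222402}
```

View pics/scene0.png

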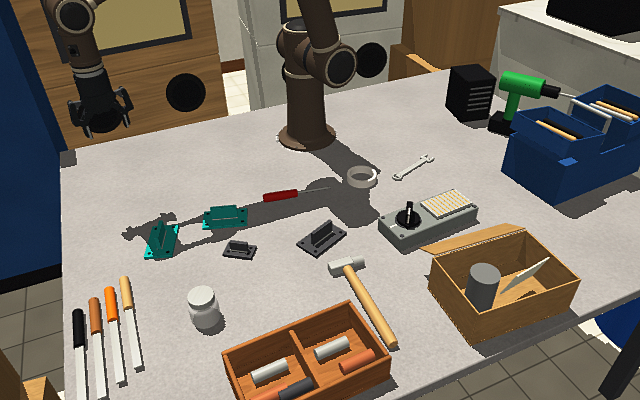

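View pics/side0.png

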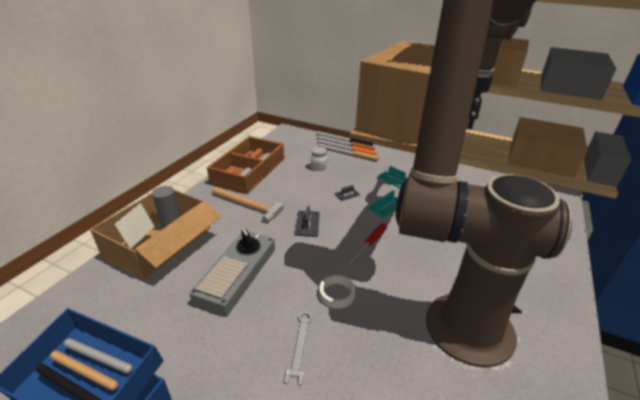

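Scene: the candidates are the larger dark bracket (321,238), the smaller dark one (239,250), and turquoise look-alikes at (162,240) and (226,216). I choose (321,238). The block has its knob at (408,214) and its face at (447,204). In the side view the larger bracket is at (307,222), the knob at (247,240) and the face at (220,278).

Run:
```python
from h import *
import pickle
a,b=[pickle.load(open(n+'.pkl','rb')) for n in('scene','side')]
for n,p,q in (('rib',(321,232),(307,215)),('knob',(408,207),(247,235)),('face',(447,204),(219,276))):
    print(n,tri(a,p,b,q),onplane(a,p,.05))
for n,p in (('small',(239,250)),('t1',(162,240)),('t2',(226,216)),('flapcorner',(421,247)),('hammer',(345,265)),('ring',(360,177))): print(n,onplane(a,p,.02))
crop=cv2.resize(a['img'][190:290,200:360],None,fx=4,fy=4,interpolation=cv2.INTER_CUBIC); cv2.imwrite('pics/crop.png',crop)
```

```text
rib (array([ 0.51753719, -0.17522493,  0.03230271]), np.float64(0.0021571381662688614)) [[ 0.53717064 -0.18263672  0.05      ]]
knob (array([0.58379937, 0.03859138, 0.08761626]), np.float64(0.0020195072937769978)) [[0.54393353 0.06664993 0.05      ]]
face (array([0.5813491 , 0.16559302, 0.05284383]), np.float64(0.0038626110316511975)) [[0.57713307 0.16676744 0.05      ]]
small [[ 0.48065628 -0.38204379  0.02      ]]
t1 [[ 0.36023697 -0.55165491  0.02      ]]
t2 [[ 0.3358596  -0.37612638  0.02      ]]
flapcorner [[0.66284921 0.03255076 0.02      ]]
hammer [[ 0.63910924 -0.16591203  0.02      ]]
ring [[0.32834332 0.03813624 0.02      ]]
```

View pics/crop.png

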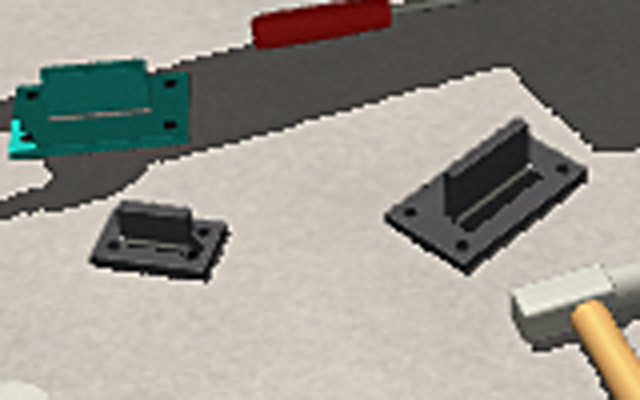

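The close crop confirms it: the right-hand dark bracket, crop (490,200), is clearly larger than the left-hand one, crop (160,240). I'll move the wrist camera over it.

>>> play_rows(moves=[{"dp": [0.165,0.18,0.05],"dr": [0,0,0]},{"dp": [0.165,0.18,0.05],"dr": [0,0,0]},{"dp": [0.165,0.18,0.05],"dr": [0,0,0]},{"dp": [0.165,0.18,0],"dr": [0,0,0]},{"dp": [0.165,0.18,0],"dr": [0,0,0]},{"dp": [0.165,0.18,0],"dr": [0,0,0]},{"dp": [0.165,0.18,0],"dr": [0,0,0]},{"dp": [0.165,0.18,0],"dr": [0,0,0]},{"dp": [0.165,0.18,0],"dr": [0,0,0]},{"dp": [0.165,0.18,0],"dr": [0,0,0]},{"dp": [0.165,0.18,0],"dr": [0,0,0]},{"dp": [0.165,0.18,0],"dr": [0,0,0]}], gripper=1)

```text
time_s: 1.35
eef_pos: [0.5483, -0.1726, 0.2611]
tcp_rot: [0.0, 0.993, 0.122, -0.0]
ft_force: [1.0, -0.9, 0.0]
finger_gap: 0.0856
finger_force: 0.0
```

>>> play_rows(moves=[{"dp": [0,0,0],"dr": [0,0,0]},{"dp": [0,0,0],"dr": [0,0,0]}])

```text
time_s: 1.55
eef_pos: [0.5476, -0.1733, 0.2607]
tcp_rot: [-0.0, 0.992, 0.124, -0.001]
ft_force: [-0.2, -0.3, 0.2]
finger_gap: 0.0852
finger_force: 0.0
```

Run:
```python
from h import *
import pickle
c=cam('wrist'); pickle.dump(c,open('w1.pkl','wb')); cv2.imwrite('pics/w1.png',c['img']); s=sensors.read_state(); print(s['eef_pos'],s['tcp_rot'],c['C'])
```

```text
[ 0.54693272 -0.17427066  0.26071848] [-9.36841682e-06  9.92453646e-01  1.22617901e-01 -7.82034981e-04] [ 0.6304635  -0.15232946  0.40359605]
```

View pics/w1.png

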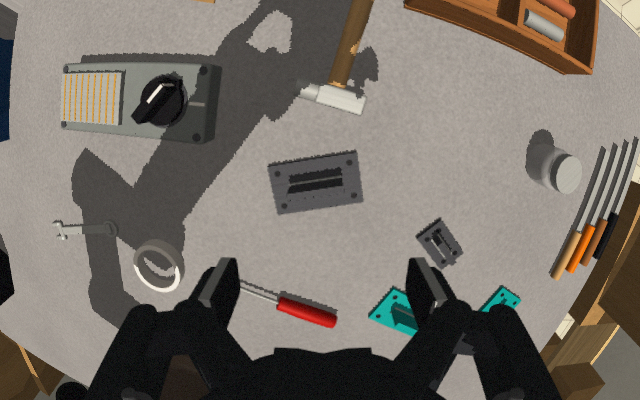

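The wrist view shows the large bracket centred at (316,182), the small one at (440,242), and the block with its face at (92,97) and knob at (162,99). The white pointer runs from (160,84) to (137,118), short of the index at (197,104). I'll take a second place nearer the block.

>>> play_rows(moves=[{"dp": [0,0.24,0],"dr": [0,0,0]},{"dp": [0,0.24,0],"dr": [0,0,0]},{"dp": [0,0.24,0],"dr": [0,0,0]},{"dp": [0,0.24,0],"dr": [0,0,0]},{"dp": [0,0,0],"dr": [0,0,0]},{"dp": [0,0,0],"dr": [0,0,0]}])

```text
time_s: 2.2
eef_pos: [0.5469, 0.0169, 0.2612]
tcp_rot: [0.0, 0.992, 0.122, -0.0]
ft_force: [-0.7, -1.5, 0.1]
finger_gap: 0.0854
finger_force: 0.0
```

```bash
cat > seg.py <<'E'
from h import *
import pickle
def blob(mask,near,c,z):
    """largest contour whose plane-centre lies near a world xy"""
    cs,_=cv2.findContours(mask,cv2.RETR_EXTERNAL,cv2.CHAIN_APPROX_NONE); best=None
    for k in cs:
        if cv2.contourArea(k)<150: continue
        P=onplane(c,k[:,0,:],z)[:,:2]; (x,y),(w,h),t=cv2.minAreaRect((P*1000).astype(np.float32))
        if np.hypot(x/1000-near[0],y/1000-near[1])<.07 and (best is None or w*h>best[1][0]*best[1][1]): best=((x,y),(w,h),t,k)
    return best
def dark(c,near,z):
    """bracket base: grey level threshold by Otsu in a local window, filled"""
    u,v=proj(c,[near[0],near[1],z])[0]; m=np.zeros(c['img'].shape[:2],np.uint8); g=cv2.cvtColor(c['img'],cv2.COLOR_BGR2GRAY)
    x0,x1,y0,y1=int(max(u-75,0)),int(u+75),int(max(v-60,0)),int(v+60)
    t,w=cv2.threshold(g[y0:y1,x0:x1],0,255,cv2.THRESH_BINARY_INV+cv2.THRESH_OTSU); m[y0:y1,x0:x1]=w; return m,t
E
python3 - <<'E'
from seg import *
c2=cam('wrist'); pickle.dump(c2,open('w2.pkl','wb')); cv2.imwrite('pics/w2.png',c2['img']); print(c2['C'])
c1=pickle.load(open('w1.pkl','rb'))
for c in (c1,c2):
    m,t=dark(c,(.515,-.178),.008); b=blob(m,(.515,-.178),c,.008); print(t,b[:3] if b else None)
E
```

```text
[0.6296544  0.03781323 0.40423529]
115.0 ((515.269775390625, -171.7277069091797), (74.95381164550781, 120.312255859375), 23.417757034301758)
110.0 ((515.5028076171875, -170.16598510742188), (76.2641372680664, 121.5739517211914), 23.995845794677734)
```

View pics/w2.png

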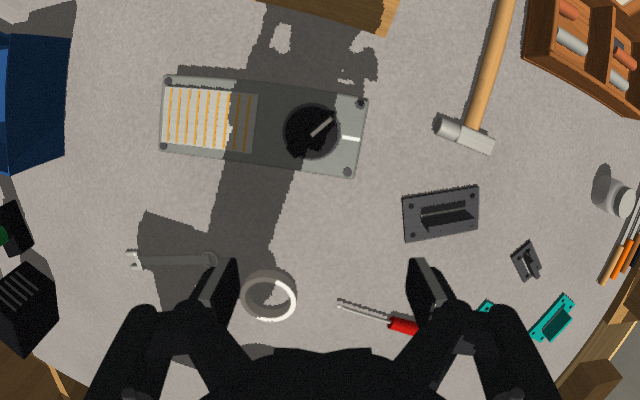

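The view shows the block partly in the arm's shadow: face (208,118), knob (312,130), pointer along (310,135) to (331,118), index (350,138). I'll shift along +y to clear the shadow from the face.

>>> play_rows(moves=[{"dp": [0,0.24,0],"dr": [0,0,0]},{"dp": [0,0.24,0],"dr": [0,0,0]},{"dp": [0,0.24,0],"dr": [0,0,0]},{"dp": [0,0.24,0],"dr": [0,0,0]},{"dp": [0,0,0],"dr": [0,0,0]},{"dp": [0,0,0],"dr": [0,0,0]}])

```text
time_s: 2.85
eef_pos: [0.5479, 0.2082, 0.261]
tcp_rot: [0.001, 0.993, 0.122, -0.0]
ft_force: [-0.1, -0.1, 0.4]
finger_gap: 0.0855
finger_force: 0.0
```

Run:
```python
from seg import *
c=cam('wrist'); pickle.dump(c,open('w3.pkl','wb')); print(c['C'])
p=proj(c,[.58,.12,.05])[0].astype(int); print(p)
x0,y0=max(p[0]-130,0),max(p[1]-90,0)
cv2.imwrite('pics/w3c.png',cv2.resize(c['img'][y0:y0+180,x0:x0+260],None,fx=3,fy=3,interpolation=cv2.INTER_CUBIC)); print(x0,y0)
```

```text
[0.63069984 0.22905997 0.40397045]
[400 160]
270 70
```

View pics/w3c.png

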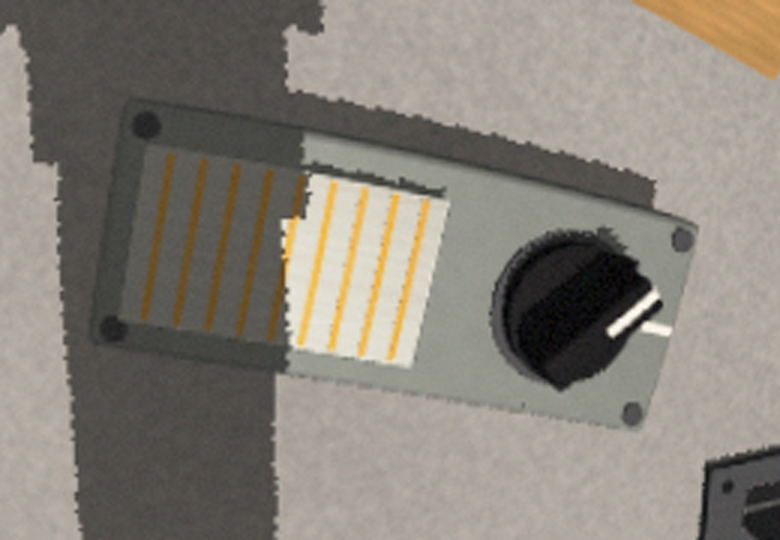

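The face's near corners are at px (420,137) and (407,192), its far corners in shadow at (318,118) and (310,178). The knob's pointer is at (481,174) and the index at (489,179). I'll refine corners across all three views.

Run:
```python
from seg import *
W=[pickle.load(open(f'w{i}.pkl','rb')) for i in(1,2,3)]
g3=np.array([[419.7,136.7],[407.3,192.3],[310,177.7],[318,118.3]])
P0=onplane(W[2],g3,.055)
S3=np.array([[147,125],[112,329],[632,414],[683,239]])/3+[270,70]   # screws
Ps0=onplane(W[2],S3,.045)
px={}
for i,c in enumerate(W):
    g=cv2.cvtColor(c['img'],cv2.COLOR_BGR2GRAY)
    q=cv2.cornerSubPix(g,proj(c,P0).astype(np.float32)[:,None],(3,3),(-1,-1),(cv2.TERM_CRITERIA_EPS+cv2.TERM_CRITERIA_COUNT,50,.01))[:,0]
    px[i]=q; P=onplane(c,q,.055)
    print(i,'shift',np.round(q-proj(c,P0),1).tolist()); print((P[:,:2]*1000).round(1).tolist(),'sides',np.round([np.linalg.norm(P[k]-P[k-3])*1000 for k in range(4)],1))
    # screws: darkest centroid
    out=[]
    for s in proj(c,Ps0):
        x,y=s.round().astype(int); w=g[y-5:y+6,x-5:x+6].astype(float); w=np.clip(np.percentile(w,60)*.75-w,0,None); yy,xx=np.mgrid[-5:6,-5:6]
        out.append((x+(w*xx).sum()/w.sum(),y+(w*yy).sum()/w.sum()) if w.sum()>0 else (np.nan,np.nan))
    px[10+i]=np.array(out); print(' screws',(onplane(c,out,.045)[:,:2]*1000).round(1).tolist())
for k in range(4):
    print('tri face',[np.round(np.r_[tri(W[a],px[a][k],W[2],px[2][k])]*1000,1) if 0 else (tri(W[a],px[a][k],W[2],px[2][k])[0]*1000).round(1) for a in(0,1)],'screw',(tri(W[1],px[11][k],W[2],px[12][k])[0]*1000).round(1))
# bracket corners
for c in W[:2]:
    m,t=dark(c,(.515,-.178),.008); b=blob(m,(.515,-.178),c,.008); print('br',np.round(cv2.boxPoints(b[:3]),1).tolist())
```

```text
Traceback (most recent call last):
cv2.error: OpenCV(4.12.0) :-1: error: (-5:Bad argument) in function 'cornerSubPix'
> Overload resolution failed:
>  - Layout of the output array corners is incompatible with cv::Mat
>  - Expected Ptr<cv::UMat> for argument 'corners'
```

```bash
cat > blk.py <<'E'
from seg import *
W=[pickle.load(open(f'w{i}.pkl','rb')) for i in(1,2,3)]
g3=np.array([[419.7,136.7],[407.3,192.3],[310,177.7],[318,118.3]])
P0=onplane(W[2],g3,.055)
S3=np.array([[147,125],[112,329],[632,414],[683,239]])/3+[270,70]
Ps0=onplane(W[2],S3,.045)
px={}
for i,c in enumerate(W):
    g=cv2.cvtColor(c['img'],cv2.COLOR_BGR2GRAY)
    q=cv2.cornerSubPix(g,np.ascontiguousarray(proj(c,P0).astype(np.float32)[:,None]),(3,3),(-1,-1),(3,50,.01))[:,0]
    px[i]=q; P=onplane(c,q,.055)
    print(i,'shift',np.round(q-proj(c,P0),1).tolist()); print((P[:,:2]*1000).round(1).tolist(),'sides',np.round([np.linalg.norm(P[k]-P[k-3])*1000 for k in range(4)],1))
    out=[]
    for s in proj(c,Ps0):
        x,y=s.round().astype(int); w=g[y-5:y+6,x-5:x+6].astype(float); w=np.clip(np.percentile(w,60)*.75-w,0,None); yy,xx=np.mgrid[-5:6,-5:6]
        out.append((x+(w*xx).sum()/w.sum(),y+(w*yy).sum()/w.sum()) if w.sum()>0 else (0,0))
    px[10+i]=np.array(out); print(' screws',(onplane(c,out,.045)[:,:2]*1000).round(1).tolist())
for k in range(4):
    print('tri face',[(tri(W[a],px[a][k],W[2],px[2][k])[0]*1000).round(1).tolist() for a in(0,1)],'screw',(tri(W[1],px[11][k],W[2],px[12][k])[0]*1000).round(1))
for c in W[:2]:
    m,t=dark(c,(.515,-.178),.008); b=blob(m,(.515,-.178),c,.008); print('br',np.round(cv2.boxPoints(b[:3]),1).tolist())
E
python3 blk.py
```

```text
Traceback (most recent call last):
  File "blk.py", line 10, in <module>
    q=cv2.cornerSubPix(g,np.ascontiguousarray(proj(c,P0).astype(np.float32)[:,None]),(3,3),(-1,-1),(3,50,.01))[:,0]
      ~~~~~~~~~~~~~~~~^^^^^^^^^^^^^^^^^^^^^^^^^^^^^^^^^^^^^^^^^^^^^^^^^^^^^^^^^^^^^^^^^^^^^^^^^^^^^^^^^^^^^^^^
cv2.error: OpenCV(4.12.0) :-1: error: (-5:Bad argument) in function 'cornerSubPix'
> Overload resolution failed:
>  - Layout of the output array corners is incompatible with cv::Mat
>  - Expected Ptr<cv::UMat> for argument 'corners'
```

```bash
sed -i 's/np.ascontiguousarray(proj(c,P0).astype(np.float32)\[:,None\])/np.array(proj(c,P0).reshape(-1,1,2),np.float32,order="C")/' blk.py; python3 blk.py
```

```text
0 shift [[-0.1, -0.6], [-0.8, -0.2], [0.5, -0.5], [0.0, 0.0]]
[[614.6, 107.6], [544.9, 102.1], [534.5, 218.2], [603.1, 226.8]] sides [ 69.8 116.5  69.2 119.7]
 screws [[609.4, 227.3], [527.9, 221.9], [547.6, -13.3], [629.8, -6.6]]
1 shift [[-0.5, -0.4], [-1.3, -0.4], [-1.9, -1.1], [2.4, -0.9]]
[[614.2, 107.9], [545.0, 102.4], [534.5, 222.3], [604.7, 223.6]] sides [ 69.4 120.4  70.2 116.1]
 screws [[608.8, 226.4], [527.8, 221.9], [550.3, -12.7], [631.9, -7.0]]
2 shift [[-2.0, -0.9], [-0.9, -0.3], [-1.3, -2.2], [0.7, -1.6]]
[[614.1, 110.1], [545.0, 101.9], [535.8, 221.4], [605.1, 226.4]] sides [ 69.6 119.8  69.5 116.7]
 screws [[610.1, 228.3], [528.0, 221.4], [548.3, -13.6], [629.8, -6.6]]
tri face [[614.2, 109.3, 52.7], [614.0, 108.7, 51.1]] screw [609.2 228.3  41.3]
tri face [[545.0, 102.0, 55.2], [545.2, 102.2, 55.8]] screw [528.2 221.4  45.9]
tri face [[534.3, 221.3, 51.9], [535.6, 221.4, 56.4]] screw [549.6 -12.6  46.3]
tri face [[604.2, 226.4, 55.3], [604.5, 226.4, 49.8]] screw [630.9  -7.1  44.2]
br [[457.0, -131.39999389648438], [504.79998779296875, -241.8000030517578], [573.5999755859375, -212.0], [525.7999877929688, -101.5999984741211]]
br [[455.8999938964844, -130.10000610351562], [505.3999938964844, -241.1999969482422], [575.0999755859375, -210.1999969482422], [525.5999755859375, -99.0999984741211]]
```

Heights check out: face about 55 mm, housing about 45 mm. The face centre is at (574.6,164.6) mm with block yaw about 4.8°. The bracket is near (515,-171) mm with its x axis at 23.5°. I'll turn the tool to it and look again from above.

>>> play_rows(moves=[{"dp": [-0.005,-0.176,0],"dr": [0,0,1]},{"dp": [-0.005,-0.176,0],"dr": [0,0,1]},{"dp": [-0.005,-0.176,0],"dr": [0,0,1]},{"dp": [-0.005,-0.176,0],"dr": [0,0,1]},{"dp": [-0.005,-0.176,0],"dr": [0,0,1]},{"dp": [-0.005,-0.176,0],"dr": [0,0,1]},{"dp": [-0.005,-0.176,0],"dr": [0,0,1]},{"dp": [-0.005,-0.176,0],"dr": [0,0,1]},{"dp": [-0.005,-0.176,0],"dr": [0,0,1]},{"dp": [-0.005,-0.176,0],"dr": [0,0,1]},{"dp": [-0.005,-0.176,0],"dr": [0,0,1]},{"dp": [-0.005,-0.176,0],"dr": [0,0,1]}])

```text
time_s: 4.1
eef_pos: [0.5335, -0.217, 0.2614]
tcp_rot: [0.0, 0.665, 0.746, -0.0]
ft_force: [0.2, -0.3, 0.3]
finger_gap: 0.0849
finger_force: 0.0
```

>>> play_rows(moves=[{"dp": [0,0,0],"dr": [0,0,1]},{"dp": [0,0,0],"dr": [0,0,1]},{"dp": [0,0,0],"dr": [0,0,0.47]},{"dp": [0,0,0],"dr": [0,0,0]},{"dp": [0,0,0],"dr": [0,0,0]}])

```text
time_s: 4.6
eef_pos: [0.5344, -0.2145, 0.2613]
tcp_rot: [-0.0, 0.55, 0.835, -0.0]
ft_force: [-0.4, 0.4, 0.5]
finger_gap: 0.0855
finger_force: 0.0
```

Run:
```python
from seg import *
c=cam('wrist'); pickle.dump(c,open('w4.pkl','wb')); cv2.imwrite('pics/w4.png',c['img'])
s=sensors.read_state(); print(s['eef_pos'],np.degrees(np.arctan2(*rot(s['tcp_rot'])[[1,0],1])),c['C'])
m,t=dark(c,(.515,-.171),.008); b=blob(m,(.515,-.171),c,.008); print(t,b[:3])
cv2.drawContours(c['img'],[b[3]],-1,(0,0,255),1); u,v=proj(c,[.515,-.171,.01])[0].astype(int)
cv2.imwrite('pics/w4c.png',cv2.resize(c['img'][max(v-80,0):v+80,u-100:u+100],None,fx=3,fy=3,interpolation=cv2.INTER_NEAREST)); print(u-100,v-80)
```

```text
[ 0.53460034 -0.21407829  0.26129303] 23.328034769765978 [ 0.50126956 -0.13635263  0.40429603]
112.0 ((514.0942993164062, -172.14764404296875), (72.79288482666016, 119.19032287597656), 22.766756057739258)
221 43
```

View pics/w4c.png

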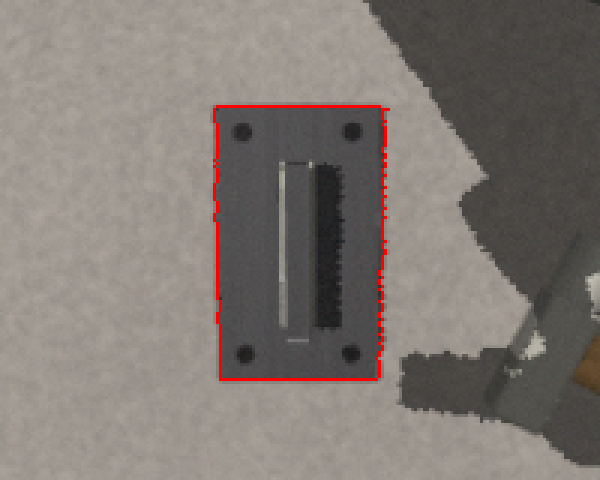

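The crop shows the bracket with base outline crop (215–385,106–380), the rib in the middle, and four holes at (242,132), (352,132), (245,354) and (351,354). The right edge includes a sliver of shadow, so I'll use the holes.

Run:
```python
from seg import *
W=[pickle.load(open(f'w{i}.pkl','rb')) for i in(4,1,2)]
h=np.array([[242.5,132],[352.5,132],[245,354],[351,354]])/3+[221,43]
H=onplane(W[0],h,.008); allq=[]
for c in W:
    g=cv2.cvtColor(c['img'],cv2.COLOR_BGR2GRAY); out=[]
    for s in proj(c,H):
        x,y=s.round().astype(int); r=4; w=g[y-r:y+r+1,x-r:x+r+1].astype(float); w=np.clip(np.median(w)*.8-w,0,None); yy,xx=np.mgrid[-r:r+1,-r:r+1]; out.append((x+(w*xx).sum()/w.sum(),y+(w*yy).sum()/w.sum()))
    allq.append(out); P=onplane(c,out,.008)[:,:2]*1000; e=[P[1]-P[0],P[3]-P[2],P[0]-P[2],P[1]-P[3]]
    print(P.round(1).tolist(),'cen',P.mean(0).round(1),'ang',[round(np.degrees(np.arctan2(v[1],v[0])),2) for v in e],[round(np.linalg.norm(v),1) for v in e])
print([(tri(W[0],allq[0][k],W[2],allq[2][k])[0]*1000).round(1).tolist() for k in range(4)])
# rib top ends from crop, at z=.046
print(onplane(W[0],np.array([[298.5,163],[298.5,340]])/3+[221,43],.046)*1000)
```

```text
[[473.2, -137.4], [515.1, -119.1], [511.1, -225.9], [553.4, -207.4]] cen [ 513.2 -172.4] ang [np.float64(23.57), np.float64(23.68), np.float64(113.18), np.float64(113.44)] [np.float64(45.7), np.float64(46.2), np.float64(96.3), np.float64(96.2)]
[[472.9, -137.8], [515.3, -119.3], [511.0, -226.1], [553.3, -207.7]] cen [ 513.1 -172.7] ang [np.float64(23.51), np.float64(23.56), np.float64(113.33), np.float64(113.24)] [np.float64(46.3), np.float64(46.1), np.float64(96.2), np.float64(96.1)]
[[473.0, -137.8], [514.9, -119.3], [514.8, -218.7], [553.5, -207.7]] cen [ 514.1 -170.9] ang [np.float64(23.82), np.float64(15.83), np.float64(117.33), np.float64(113.55)] [np.float64(45.8), np.float64(40.2), np.float64(91.0), np.float64(96.4)]
[[473.3, -137.4, 8.9], [515.1, -119.1, 8.5], [510.9, -228.9, -7.1], [553.4, -207.4, 8.4]]
[[ 500.60218897 -140.31470936   46.        ]
 [ 527.91687122 -203.92521787   46.        ]]
```

>>> play_rows(moves=[{"dp": [-0.036,0.07,-0.1],"dr": [0,0,0]},{"dp": [-0.036,0.07,-0.15],"dr": [0,0,0]},{"dp": [-0.036,0.07,-0.2],"dr": [0,0,0]},{"dp": [0,0,-0.2],"dr": [0,0,0]},{"dp": [0,0,-0.2],"dr": [0,0,0]},{"dp": [0,0,-0.15],"dr": [0,0,0]},{"dp": [0,0,0],"dr": [0,0,0]},{"dp": [0,0,0],"dr": [0,0,0]}])

```text
time_s: 5.45
eef_pos: [0.5137, -0.171, 0.0614]
tcp_rot: [-0.0, 0.548, 0.836, -0.0]
ft_force: [0.3, -0.5, 1.1]
finger_gap: 0.0854
finger_force: 0.0
```

>>> play_rows(moves=[{"dp": [0,0,-0.1],"dr": [0,0,0]},{"dp": [0,0,-0.08],"dr": [0,0,0]},{"dp": [0,0,-0.05],"dr": [0,0,0]},{"dp": [0,0,0],"dr": [0,0,0]},{"dp": [0,0,0],"dr": [0,0,0]}])

```text
time_s: 5.95
eef_pos: [0.515, -0.1713, 0.0166]
tcp_rot: [0.001, 0.548, 0.836, 0.0]
ft_force: [0.3, 0.2, 0.1]
finger_gap: 0.0854
finger_force: 0.0
```

>>> play_rows(moves=[{"dp": [0,0,0],"dr": [0,0,0]},{"dp": [0,0,0],"dr": [0,0,0]},{"dp": [0,0,0],"dr": [0,0,0]},{"dp": [0,0,0],"dr": [0,0,0]},{"dp": [0,0,0],"dr": [0,0,0]},{"dp": [0,0,0],"dr": [0,0,0]},{"dp": [0,0,0],"dr": [0,0,0]},{"dp": [0,0,0],"dr": [0,0,0]}], gripper=0)

```text
time_s: 6.75
eef_pos: [0.5133, -0.171, 0.0155]
tcp_rot: [-0.0, 0.548, 0.836, -0.0]
ft_force: [-3.4, -2.0, 5.4]
finger_gap: 0.009
finger_force: 61.0
```

>>> play_rows(moves=[{"dp": [0,0,0.05],"dr": [0,0,0]},{"dp": [0,0,0.1],"dr": [0,0,0]},{"dp": [0,0,0.15],"dr": [0,0,0]},{"dp": [0,0,0.15],"dr": [0,0,0]},{"dp": [0,0,0.15],"dr": [0,0,0]},{"dp": [0,0,0.1],"dr": [0,0,0]},{"dp": [0,0,0],"dr": [0,0,0]},{"dp": [0,0,0],"dr": [0,0,0]}])

```text
time_s: 7.55
eef_pos: [0.5128, -0.17, 0.1539]
tcp_rot: [-0.001, 0.548, 0.836, 0.0]
ft_force: [-0.9, 0.3, -8.5]
finger_gap: 0.0095
finger_force: 59.2
```

Run:
```python
from seg import *
c=cam('wrist'); pickle.dump(c,open('w5.pkl','wb')); cv2.imwrite('pics/w5.png',c['img'])
s=[sensors.read_state() for _ in range(3)]; print([x['eef_pos'] for x in s],[x['ft_force'] for x in s][-1],np.degrees(np.arctan2(*rot(s[0]['tcp_rot'])[[1,0],1])),rot(s[0]['tcp_rot'])[:,2])
```

```text
[array([ 0.51195044, -0.16970655,  0.15293494]), array([ 0.51195044, -0.16970655,  0.15293494]), array([ 0.51195044, -0.16970655,  0.15293494])] [ 0.07569828  1.37830155 -9.12722312] 23.51352170503027 [-0.00400408  0.00207098 -0.99998984]
```

View pics/w5.png

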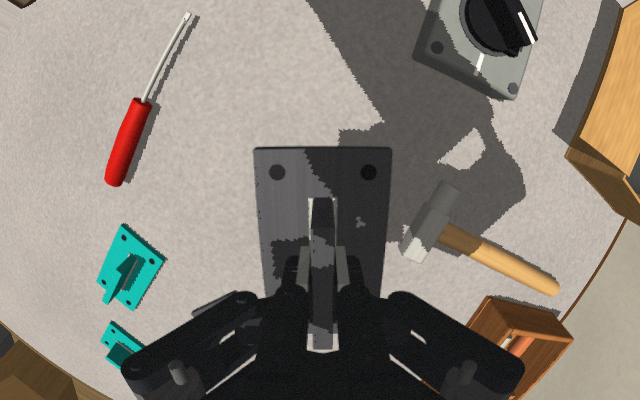

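The bracket is held level, with its front holes at (277,172) and (369,172) and front edge at row 149. I'll compute its pose in the hand from the holes.

Run:
```python
from seg import *
c=pickle.load(open('w5.pkl','rb')); g=cv2.cvtColor(c['img'],cv2.COLOR_BGR2GRAY); out=[]
for x,y in ((277,172),(369,172)):
    r=8; w=g[y-r:y+r+1,x-r:x+r+1].astype(float); w=np.clip(np.median(w)*.75-w,0,None); yy,xx=np.mgrid[-r:r+1,-r:r+1]; out.append((x+(w*xx).sum()/w.sum(),y+(w*yy).sum()/w.sum()))
print(out)
M=c['raw']['mount']; M=np.array(M); c['A']=M[:3,:3]; c['C']=M[:3,3]   # tool frame; z forward
for d in (.0055,.0075,.0095):   # base top this far behind... tool z=-d
    P=onplane(c,out,-d)*1000; v=P[1]-P[0]; print(d,P.round(1).tolist(),'w',np.linalg.norm(v).round(2),'ang',np.degrees(np.arctan2(v[0],v[1])).round(2),'cen_tool',(P.mean(0)[:2]-[48,0]).round(1))
print(onplane(c,[[256,149],[391,149]],-.0075)*1000)
```

```text
[(np.float64(nan), np.float64(nan)), (np.float64(367.73692810457516), np.float64(171.281045751634))]
0.0055 [[nan, nan, nan], [50.1, 21.4, -5.5]] w nan ang nan cen_tool [nan nan]
0.0075 [[nan, nan, nan], [50.6, 21.1, -7.5]] w nan ang nan cen_tool [nan nan]
0.0095 [[nan, nan, nan], [51.1, 20.8, -9.5]] w nan ang nan cen_tool [nan nan]
[[ 61.06855669 -29.34306309  -7.5       ]
 [ 61.11558095  31.34325658  -7.5       ]]<stdin>:4: RuntimeWarning: invalid value encountered in scalar divide
```

Run:
```python
from seg import *
c=pickle.load(open('w5.pkl','rb')); g=cv2.cvtColor(c['img'],cv2.COLOR_BGR2GRAY); out=[]
for x,y in ((277,172),(369,172)):
    r=12; w=g[y-r:y+r+1,x-r:x+r+1]; k=cv2.GaussianBlur(w,(0,0),1); t=(int(k[r,r])+int(np.median(k)))/2; m=(k<t).astype(np.uint8)
    n,l,st,ce=cv2.connectedComponentsWithStats(m); i=l[r,r]; out.append(ce[i]+[x-r,y-r]); print(st[i])
print(out)
M=np.array(c['raw']['mount']); c['A']=M[:3,:3]; c['C']=M[:3,3]
for d in (.0055,.0075,.0095):
    P=onplane(c,out,d)*1000; v=P[1]-P[0]; print(d,P.round(1).tolist(),'w',np.linalg.norm(v).round(2),'ang',np.degrees(np.arctan2(v[0],v[1])).round(2),'cen_tool',(P.mean(0)[:2]-[48,0]).round(1))
print(onplane(c,[[256,149],[391,149]],.0075)*1000)
```

```text
[  4   4  16  16 198]
[  3   5  16  15 193]
[array([276.72727273, 171.94949495]), array([368.05181347, 172.03626943])]
0.0055 [[47.0, -22.2, 5.5], [47.0, 23.2, 5.5]] w 45.48 ang -0.04 cen_tool [-1.   0.5]
0.0075 [[46.5, -22.5, 7.5], [46.4, 23.5, 7.5]] w 46.09 ang -0.04 cen_tool [-1.5  0.5]
0.0095 [[46.0, -22.9, 9.5], [45.9, 23.8, 9.5]] w 46.7 ang -0.04 cen_tool [-2.1  0.5]
[[ 58.43573868 -32.63762747   7.5       ]
 [ 58.48796683  34.76448194   7.5       ]]
```

In the hand, hole spacing 46.1 mm confirms the depth. The bracket centre sits at tool (-1.5,+0.5) mm with no twist. I'll carry it to just short of the block and look at the face once more.

>>> play_rows(moves=[{"dp": [0.03,0.08,0.02],"dr": [0,0,-0.3]},{"dp": [0.06,0.167,0.02],"dr": [0,0,-0.481]},{"dp": [0.06,0.167,0.02],"dr": [0,0,-0.481]},{"dp": [0.06,0.167,0.02],"dr": [0,0,-0.481]},{"dp": [0.06,0.167,0.02],"dr": [0,0,-0.481]},{"dp": [0.06,0.167,0],"dr": [0,0,-0.481]},{"dp": [0.03,0.085,0],"dr": [0,0,0]},{"dp": [0,0,0],"dr": [0,0,0]},{"dp": [0,0,0],"dr": [0,0,0]}])

```text
time_s: 8.5
eef_pos: [0.5841, 0.0292, 0.1728]
tcp_rot: [-0.002, 0.675, 0.737, -0.002]
ft_force: [0.1, -0.3, -7.2]
finger_gap: 0.0091
finger_force: 59.4
```

Run:
```python
from seg import *
c=cam('wrist'); pickle.dump(c,open('w6.pkl','wb')); 
s=sensors.read_state(); print(s['eef_pos'],s['ft_force'],np.degrees(np.arctan2(*rot(s['tcp_rot'])[[1,0],1])))
b=np.radians(4.8); X=np.array([np.cos(b),np.sin(b)]); Y=np.array([-np.sin(b),np.cos(b)]); F=np.array([.5746,.1646])
K=np.array([np.r_[F+i*.035*X+j*.06*Y,.055] for i,j in((1,-1),(-1,-1),(-1,1),(1,1))]); q=proj(c,K); print(q.round(1))
im=cv2.resize(c['img'],None,fx=3,fy=3,interpolation=cv2.INTER_CUBIC)
for p in q: cv2.drawMarker(im,tuple(int(v) for v in p*3+1),(0,0,255),cv2.MARKER_CROSS,15,1)
u,v=(q.mean(0)*3).astype(int); v=max(v,300); cv2.imwrite('pics/w6c.png',im[v-300:v+300,u-400:u+400]); print((u-400)/3,(v-300)/3)
```

```text
[0.58422386 0.02863726 0.17323993] [ 0.88372477 -0.7454231  -8.40663342] 4.946073034655372
[[367.  106.3]
 [283.2 105.8]
 [283.9 -28.9]
 [367.4 -28.4]]
192.0 0.0
```

View pics/w6c.png

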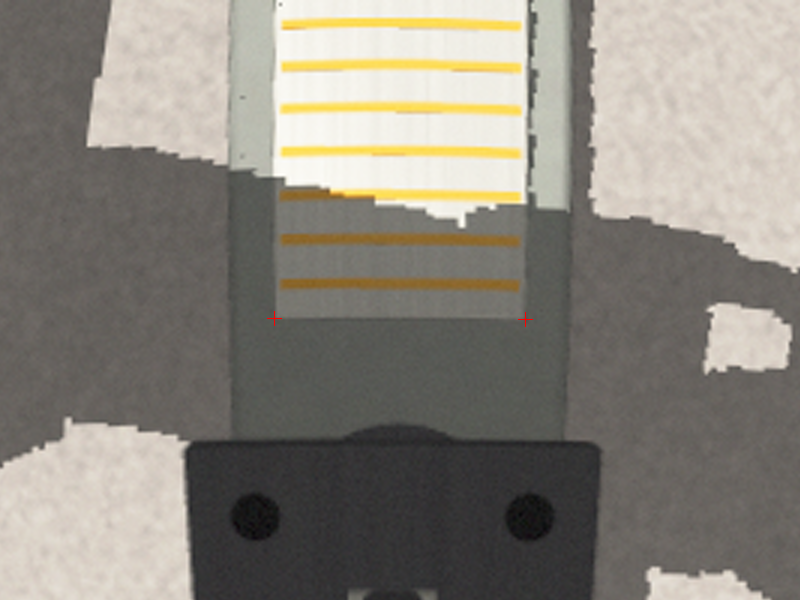

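The predicted near-edge corners (crosses at crop (275,318) and (525,318)) sit exactly on the face's corners. The face estimate is good, and its sides run parallel to the tool. Next I move over it and lower to a hover.

>>> play_rows(moves=[{"dp": [-0.0085,0.086,0],"dr": [0,0,0]},{"dp": [-0.0085,0.12,0],"dr": [0,0,0]},{"dp": [-0.0085,0.12,0],"dr": [0,0,0]},{"dp": [-0.0085,0.12,-0.04],"dr": [0,0,0]},{"dp": [-0.0085,0.12,-0.1],"dr": [0,0,0]},{"dp": [-0.008,0.12,-0.1],"dr": [0,0,0]},{"dp": [0,0,-0.1],"dr": [0,0,0]},{"dp": [0,0,-0.1],"dr": [0,0,0]},{"dp": [0,0,0],"dr": [0,0,0]},{"dp": [0,0,0],"dr": [0,0,0]},{"dp": [0,0,0],"dr": [0,0,0]}])

```text
time_s: 9.65
eef_pos: [0.5771, 0.1662, 0.0887]
tcp_rot: [0.001, 0.676, 0.736, 0.001]
ft_force: [0.0, 0.1, -7.5]
finger_gap: 0.009
finger_force: 59.6
```

Run:
```python
from seg import *
S=[]
for _ in range(6): optics.get_image('side'); S.append(sensors.read_state())
print(np.mean([s['eef_pos'] for s in S],0),np.std([s['eef_pos'] for s in S],0),np.mean([np.degrees(np.arctan2(*rot(s['tcp_rot'])[[1,0],1])) for s in S]),np.mean([rot(s['tcp_rot'])[:,2] for s in S],0),np.mean([s['ft_force'] for s in S],0))
```

```text
[0.57689997 0.16638491 0.08869981] [3.94174094e-04 3.62996511e-05 3.42246436e-04] 4.885489251615049 [ 2.52827652e-03  5.73772538e-04 -9.99996358e-01] [ 0.07342693 -0.05574968 -8.26435747]
```

```bash
cat > scr.py <<'E'
from seg import *
def cc(g,x,y,r):
    x,y=int(round(x)),int(round(y)); w=cv2.GaussianBlur(g[y-r:y+r+1,x-r:x+r+1],(0,0),1); d=np.unravel_index(np.argmin(w[r-5:r+6,r-5:r+6]),(11,11)); d=(d[0]+r-5,d[1]+r-5)
    t=(int(w[d])+int(np.median(w)))/2; n,l,st,ce=cv2.connectedComponentsWithStats((w<t).astype(np.uint8)); i=l[d]; return ce[i]+[x-r,y-r],st[i][2:]
Sw=np.array([[.6095,.2278,.045],[.528,.2216,.045]])
if __name__=='__main__':
    for _ in range(4):
        c=cam('wrist'); g=cv2.cvtColor(c['img'],cv2.COLOR_BGR2GRAY); s=sensors.read_state()
        q=proj(c,Sw); r=[cc(g,*p,12) for p in q]; P=onplane(c,[a[0] for a in r],.045)
        print(s['eef_pos'].round(4),q.round(1).tolist(),[(a[0].round(1).tolist(),a[1].tolist()) for a in r],(P[:,:2]*1000).round(1).tolist())
    pickle.dump(c,open('w7.pkl','wb'))
    q=proj(c,Sw).mean(0).astype(int); y0=max(q[1]-60,0); im=c['img'][y0:y0+200,q[0]-130:q[0]+130]; cv2.imwrite('pics/w7c.png',cv2.resize(im,None,fx=3,fy=3,interpolation=cv2.INTER_CUBIC)); print(q[0]-130,y0)
E
python3 scr.py
```

```text
[0.5761 0.1664 0.0879] [[384.2, 139.3], [250.8, 138.3]] [([384.4, 142.3], [22, 20, 267]), ([250.7, 147.5], [25, 8, 141])] [[609.9, 226.0], [528.1, 215.8]]
[0.5759 0.1664 0.0877] [[384.6, 139.4], [251.1, 138.4]] [([384.9, 142.3], [21, 20, 268]), ([250.3, 147.5], [25, 8, 139])] [[609.9, 226.1], [527.7, 215.8]]
[0.5758 0.1664 0.0875] [[385.0, 139.5], [251.3, 138.4]] [([385.3, 142.2], [22, 20, 270]), ([250.3, 147.4], [25, 8, 142])] [[609.9, 226.1], [527.6, 215.9]]
[0.5757 0.1664 0.0874] [[385.3, 139.6], [251.5, 138.4]] [([385.1, 142.9], [22, 21, 279]), ([251.7, 147.5], [25, 8, 140])] [[609.7, 225.7], [528.3, 216.0]]
188 79
```

View pics/w7c.png

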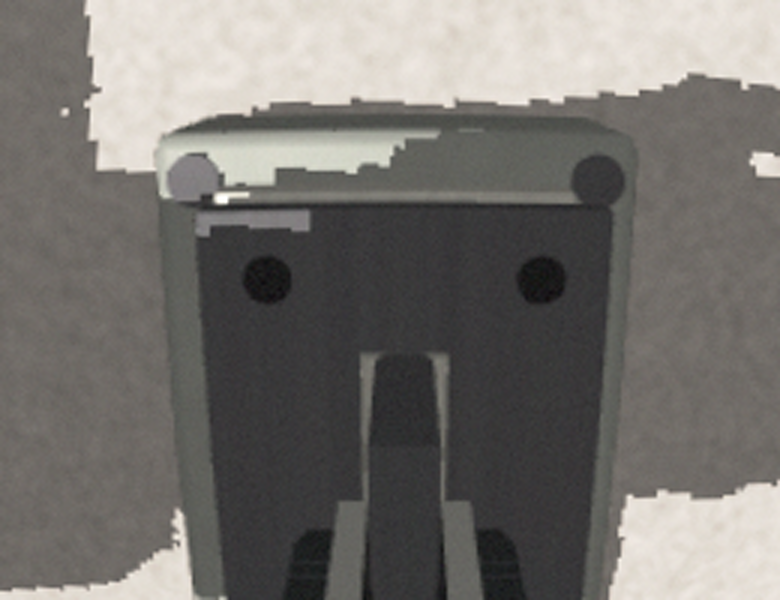

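The picture shows the bracket hovering just in front of the far screws (crop (193,178) and (598,180)), slightly right of the housing's middle. The arm is still settling by itself (x drifting from 576.9 to 575.7), so I let it settle and read again.

>>> play_rows(moves=[{"dp": [0,0,-0.015],"dr": [0,0,0]},{"dp": [0,0,0],"dr": [0,0,0]},{"dp": [0,0,0],"dr": [0,0,0]},{"dp": [0,0,0],"dr": [0,0,0]},{"dp": [0,0,0],"dr": [0,0,0]},{"dp": [0,0,0],"dr": [0,0,0]},{"dp": [0,0,0],"dr": [0,0,0]},{"dp": [0,0,0],"dr": [0,0,0]},{"dp": [0,0,0],"dr": [0,0,0]},{"dp": [0,0,0],"dr": [0,0,0]}])

```text
time_s: 11.15
eef_pos: [0.5758, 0.1664, 0.0843]
tcp_rot: [0.0, 0.676, 0.737, -0.0]
ft_force: [0.1, -0.2, -7.6]
finger_gap: 0.0092
finger_force: 59.5
```

```bash
cat > rd.py <<'E'
from seg import *
S=[]
for _ in range(4): optics.get_image('side'); S.append(sensors.read_state())
print([s['eef_pos'].round(4).tolist() for s in S],np.mean([np.degrees(np.arctan2(*rot(s['tcp_rot'])[[1,0],1])) for s in S]),rot(S[-1]['tcp_rot'])[:,2].round(4),np.mean([s['ft_force'] for s in S],0),S[-1]['time_s'])
E
python3 rd.py
```

```text
[[0.5758, 0.1664, 0.0843], [0.5758, 0.1664, 0.0843], [0.5758, 0.1664, 0.0843], [0.5757, 0.1664, 0.0842]] 4.916856314155726 [-0.  0. -1.] [ 0.0959575  -0.31549228 -8.07506331] 11.35
```

>>> play_rows(moves=[{"dp": [-0.008,-0.001,0],"dr": [0,0,0]},{"dp": [0,0,-0.02],"dr": [0,0,0]},{"dp": [0,0,-0.02],"dr": [0,0,0]},{"dp": [0,0,-0.01],"dr": [0,0,0]},{"dp": [0,0,-0.005],"dr": [0,0,0]},{"dp": [0,0,0],"dr": [0,0,0]},{"dp": [0,0,0],"dr": [0,0,0]},{"dp": [0,0,0],"dr": [0,0,0]},{"dp": [0,0,0],"dr": [0,0,0]}])

```text
time_s: 12.25
eef_pos: [0.5743, 0.1662, 0.0735]
tcp_rot: [0.0, 0.676, 0.737, 0.0]
ft_force: [0.3, -0.3, -8.6]
finger_gap: 0.0094
finger_force: 59.6
```

```bash
python3 rd.py
```

```text
[[0.5743, 0.1662, 0.0734], [0.5743, 0.1662, 0.0734], [0.5742, 0.1663, 0.0734], [0.5742, 0.1662, 0.0734]] 4.9164911829764755 [ 2.e-04  1.e-04 -1.e+00] [-0.18569604  0.13496795 -8.09505012] 12.45
```

Excellent. Gentle final descent, about 0.6 mm per row.

>>> play_rows(moves=[{"dp": [0,0,-0.003],"dr": [0,0,0]},{"dp": [0,0,-0.003],"dr": [0,0,0]},{"dp": [0,0,-0.003],"dr": [0,0,0]},{"dp": [0,0,-0.003],"dr": [0,0,0]},{"dp": [0,0,0],"dr": [0,0,0]},{"dp": [0,0,0],"dr": [0,0,0]},{"dp": [0,0,0],"dr": [0,0,0]}])

```text
time_s: 13.15
eef_pos: [0.5742, 0.1662, 0.0709]
tcp_rot: [0.0, 0.676, 0.737, 0.0]
ft_force: [-0.7, -0.1, -8.4]
finger_gap: 0.0091
finger_force: 59.6
```

>>> play_rows(moves=[{"dp": [0,0,-0.002],"dr": [0,0,0]},{"dp": [0,0,-0.002],"dr": [0,0,0]},{"dp": [0,0,0],"dr": [0,0,0]},{"dp": [0,0,0],"dr": [0,0,0]},{"dp": [0,0,0],"dr": [0,0,0]}])

```text
time_s: 13.65
eef_pos: [0.5743, 0.1662, 0.0705]
tcp_rot: [0.0, 0.676, 0.737, 0.0]
ft_force: [-2.1, -0.6, -3.3]
finger_gap: 0.009
finger_force: 60.3
```

>>> play_rows(moves=[{"dp": [0,0,-0.001],"dr": [0,0,0]},{"dp": [0,0,0],"dr": [0,0,0]},{"dp": [0,0,0],"dr": [0,0,0]}])

```text
time_s: 13.95
eef_pos: [0.5743, 0.1662, 0.0705]
tcp_rot: [0.0, 0.676, 0.737, 0.0]
ft_force: [-3.3, -2.4, 2.0]
finger_gap: 0.0092
finger_force: 60.8
```

>>> play_rows(moves=[{"dp": [0,0,0],"dr": [0,0,0]},{"dp": [0,0,0],"dr": [0,0,0]},{"dp": [0,0,0],"dr": [0,0,0]},{"dp": [0,0,0],"dr": [0,0,0]}], gripper=0.6)

```text
time_s: 14.35
eef_pos: [0.5749, 0.1664, 0.0703]
tcp_rot: [0.0, 0.676, 0.737, 0.001]
ft_force: [-0.0, -0.3, 0.2]
finger_gap: 0.0509
finger_force: 0.0
```

>>> play_rows(moves=[{"dp": [0,0,0.08],"dr": [0,0,0]},{"dp": [0,-0.02,0.18],"dr": [0,0,0]},{"dp": [0,-0.05,0.2],"dr": [0,0,0]},{"dp": [0,-0.1,0.2],"dr": [0,0,0]},{"dp": [0,-0.1,0.1],"dr": [0,0,0]},{"dp": [0,-0.1,0],"dr": [0,0,0]},{"dp": [0,0,0],"dr": [0,0,0]},{"dp": [0,0,0],"dr": [0,0,0]},{"dp": [0,0,0],"dr": [0,0,0]},{"dp": [0,0,0],"dr": [0,0,0]}])

```text
time_s: 15.35
eef_pos: [0.5737, 0.093, 0.2213]
tcp_rot: [-0.001, 0.676, 0.737, -0.0]
ft_force: [-0.1, -0.1, -0.3]
finger_gap: 0.0515
finger_force: 0.0
```

```bash
cat > chk.py <<'E'
from scr import *
c=cam('wrist'); pickle.dump(c,open('w8.pkl','wb')); g=cv2.cvtColor(c['img'],cv2.COLOR_BGR2GRAY); s=sensors.read_state(); print(s['eef_pos'],s['time_s'])
b=np.radians(4.85); Rb=np.array([[np.cos(b),-np.sin(b)],[np.sin(b),np.cos(b)]]); F=np.array([.5746,.1646])
loc=np.array([[-23,48],[23,48],[-23,-48],[23,-48]])/1000.
q=proj(c,np.c_[F+loc@Rb.T,np.full(4,.063)]); r=[cc(g,*p,10) for p in q]
P=onplane(c,[a[0] for a in r],.063)[:,:2]*1000; e=[P[1]-P[0],P[3]-P[2],P[0]-P[2],P[1]-P[3]]
print('px',q.round(0).tolist(),[a[1].tolist() for a in r]); print(P.round(1).tolist(),'cen',P.mean(0),'in face frame',(P.mean(0)-F*1000)@Rb,[np.degrees(np.arctan2(v[1],v[0])).round(2) for v in e],[np.linalg.norm(v).round(1) for v in e])
t=proj(c,Sw); z=[cc(g,*p,10) for p in t]; print('screws',(onplane(c,[a[0] for a in z],.045)[:,:2]*1000).round(1).tolist(),[a[1].tolist() for a in z])
cv2.imwrite('pics/w8.png',c['img'])
E
python3 chk.py
```

```text
[0.57372819 0.09298728 0.22124163] 15.4
px [[305.0, 60.0], [354.0, 60.0], [306.0, 157.0], [352.0, 157.0]] [[8, 8, 50], [8, 8, 51], [8, 7, 46], [8, 7, 46]]
[[547.8, 211.0], [593.9, 215.0], [555.9, 114.9], [602.0, 119.1]] cen [574.91105918 165.00789045] in face frame [0.3444315  0.38013073] [np.float64(4.91), np.float64(5.18), np.float64(94.79), np.float64(94.82)] [np.float64(46.3), np.float64(46.3), np.float64(96.4), np.float64(96.2)]
screws [[608.6, 225.8], [532.1, 219.8]] [[6, 9, 36], [15, 16, 149]]
```

Placement is within 0.4 mm and 0.1° of the face. Now I measure the knob from the earlier views: disc, pointer and index.

Run:
```python
from seg import *
for i in (1,2,3):
    c=pickle.load(open(f'w{i}.pkl','rb')); hsv=cv2.cvtColor(c['img'],cv2.COLOR_BGR2HSV); g=hsv[...,2]
    a=proj(c,[.585,.039,.07])[0].round().astype(int); r=48; sl=np.s_[max(a[1]-r,0):a[1]+r,max(a[0]-r,0):a[0]+r]; o=np.array([max(a[0]-r,0),max(a[1]-r,0)])
    # knob black blob (with white line closed)
    m=((g[sl]<45)).astype(np.uint8)*255; m=cv2.morphologyEx(m,cv2.MORPH_CLOSE,np.ones((7,7)))
    for z in(.0565,):
        n,l,st,ce=cv2.connectedComponentsWithStats(m); k=1+np.argmax(st[1:,4]); ys,xs=np.where(l==k); P=onplane(c,np.c_[xs,ys]+o,z)[:,:2]*1000; print(i,'black cen',P.mean(0).round(1),'ext',P.min(0).round(1),P.max(0).round(1))
    w=((g[sl]>170)&(hsv[sl][...,1]<60)).astype(np.uint8); n,l,st,ce=cv2.connectedComponentsWithStats(w)
    for k in range(1,n):
        if 12<st[k,4]<250:
            ys,xs=np.where(l==k)
            for nm,z in(('ptr',.0865),('idx',.045)):
                P=onplane(c,np.c_[xs,ys]+o,z)[:,:2]*1000; u,s,v=np.linalg.svd(P-P.mean(0)); t=(P-P.mean(0))@v[0]; print('  ',st[k,4],nm,P.mean(0).round(1),'ang',np.degrees(np.arctan2(v[0][1],v[0][0])).round(1),'len',np.ptp(t).round(1),'ends',(P.mean(0)+v[0]*t.min()).round(1),(P.mean(0)+v[0]*t.max()).round(1))
```

```text
1 black cen [584.3  37. ] ext [553.6   1.3] [618.2  78.8]
   13 ptr [607.2 106.7] ang -175.1 len 12.2 ends [612.4 107.1] [600.2 106.1]
   13 idx [604.2 140.6] ang -175.1 len 13.8 ends [610.  141.1] [596.3 139.9]
   69 ptr [596.4  31.8] ang 144.8 len 25.5 ends [606.8  24.4] [586.   39.1]
   69 idx [591.9  55.9] ang 144.8 len 28.8 ends [603.8  47.6] [580.2  64.2]
2 black cen [587.9  42.8] ext [552.5  10.3] [618.1  71.7]
   82 ptr [593.1  -0.9] ang -86.0 len 17.7 ends [592.5   7.8] [593.7  -9.9]
   82 idx [588.3  -6. ] ang -86.0 len 20.0 ends [587.6   3.9] [589.  -16.1]
3 black cen [587.9  41. ] ext [ 5.539e+02 -2.000e-01] [618.   74.3]
   67 ptr [596.9  30.5] ang 145.2 len 26.4 ends [607.8  23. ] [586.1  38. ]
   67 idx [592.5   4.6] ang 145.2 len 29.8 ends [604.8  -3.9] [580.3  13.1]
```

The knob axis is at about (584.9,39.9) mm and the pointer at -35°, so it needs 50.1° clockwise to reach -85.15°. I'll align the tool y axis to 55° above it.

>>> play_rows(moves=[{"dp": [0.007,-0.033,-0.057],"dr": [0,0,0.911]},{"dp": [0.007,-0.033,-0.057],"dr": [0,0,0.911]},{"dp": [0.007,-0.033,-0.057],"dr": [0,0,0.911]},{"dp": [0.007,-0.033,-0.057],"dr": [0,0,0.911]},{"dp": [0.007,-0.033,-0.057],"dr": [0,0,0.911]},{"dp": [0.007,-0.033,-0.057],"dr": [0,0,0.911]},{"dp": [0.007,-0.033,-0.057],"dr": [0,0,0.911]},{"dp": [0.007,-0.033,-0.057],"dr": [0,0,0.911]},{"dp": [0,0,0],"dr": [0,0,0]},{"dp": [0,0,0],"dr": [0,0,0]},{"dp": [0,0,0],"dr": [0,0,0]},{"dp": [0,0,0],"dr": [0,0,0]}], gripper=0.5)

```text
time_s: 16.6
eef_pos: [0.5859, 0.0399, 0.1315]
tcp_rot: [0.001, 0.301, 0.954, 0.0]
ft_force: [0.0, 0.1, 0.1]
finger_gap: 0.0431
finger_force: 0.0
```

```bash
python3 rd.py
```

```text
[[0.5858, 0.0398, 0.1314], [0.5858, 0.0398, 0.1314], [0.5857, 0.0397, 0.1313], [0.5856, 0.0396, 0.1311]] 55.01679177310511 [ 8.e-04  0.e+00 -1.e+00] [-0.01468181 -0.49488901  0.03423027] 16.8
```

>>> play_rows(moves=[{"dp": [-0.002,0,-0.1],"dr": [0,0,0]},{"dp": [0,0,-0.12],"dr": [0,0,0]},{"dp": [0,0,-0.08],"dr": [0,0,0]},{"dp": [0,0,-0.042],"dr": [0,0,0]},{"dp": [0,0,0],"dr": [0,0,0]},{"dp": [0,0,0],"dr": [0,0,0]},{"dp": [0,0,0],"dr": [0,0,0]}])

```text
time_s: 17.5
eef_pos: [0.5861, 0.0394, 0.0634]
tcp_rot: [0.001, 0.301, 0.954, 0.0]
ft_force: [0.1, -0.8, 0.4]
finger_gap: 0.0424
finger_force: 0.0
```

>>> play_rows(moves=[{"dp": [0,0,0],"dr": [0,0,0]},{"dp": [0,0,0],"dr": [0,0,0]},{"dp": [0,0,0],"dr": [0,0,0]},{"dp": [0,0,0],"dr": [0,0,0]},{"dp": [0,0,0],"dr": [0,0,0]}], gripper=0)

```text
time_s: 18.0
eef_pos: [0.5853, 0.0389, 0.0634]
tcp_rot: [0.0, 0.3, 0.954, -0.0]
ft_force: [-2.2, -1.2, 6.4]
finger_gap: 0.0151
finger_force: 59.7
```

>>> play_rows(moves=[{"dp": [0,0,0],"dr": [0,0,-0.4]},{"dp": [0,0,0],"dr": [0,0,-0.6]},{"dp": [0,0,0],"dr": [0,0,-0.6]},{"dp": [0,0,0],"dr": [0,0,-0.6]},{"dp": [0,0,0],"dr": [0,0,-0.6]},{"dp": [0,0,0],"dr": [0,0,-0.6]}])

```text
time_s: 18.6
eef_pos: [0.585, 0.0386, 0.0634]
tcp_rot: [0.0, 0.488, 0.873, -0.001]
ft_force: [-2.5, -3.6, 6.1]
finger_gap: 0.0146
finger_force: 59.8
```

```bash
python3 rd.py
```

```text
[[0.585, 0.0386, 0.0634], [0.585, 0.0386, 0.0634], [0.585, 0.0386, 0.0634], [0.585, 0.0386, 0.0634]] 31.570895935524366 [-0.     -0.0012 -1.    ] [-2.8151979  -3.13439917  6.1718134 ] 18.8
```

>>> play_rows(moves=[{"dp": [0,0,0],"dr": [0,0,-0.65]},{"dp": [0,0,0],"dr": [0,0,-0.65]},{"dp": [0,0,0],"dr": [0,0,-0.65]},{"dp": [0,0,0],"dr": [0,0,-0.65]},{"dp": [0,0,0],"dr": [0,0,-0.65]},{"dp": [0,0,0],"dr": [0,0,-0.64]},{"dp": [0,0,0],"dr": [0,0,0]},{"dp": [0,0,0],"dr": [0,0,0]},{"dp": [0,0,0],"dr": [0,0,0]}])

```text
time_s: 19.7
eef_pos: [0.5846, 0.0384, 0.0634]
tcp_rot: [0.0, 0.676, 0.737, -0.001]
ft_force: [-4.4, -2.9, 8.2]
finger_gap: 0.0147
finger_force: 59.9
```

```bash
python3 rd.py
```

```text
[[0.5846, 0.0384, 0.0633], [0.5846, 0.0385, 0.0633], [0.5846, 0.0385, 0.0634], [0.5846, 0.0384, 0.0634]] 4.921507029891955 [-0.0011 -0.0015 -1.    ] [-3.57373405 -3.72833487  7.21138724] 19.9
```

Release, rise, and look at the pointer.

>>> play_rows(moves=[{"dp": [0,0,0],"dr": [0,0,0]},{"dp": [0,0,0],"dr": [0,0,0]},{"dp": [0,0,0],"dr": [0,0,0]},{"dp": [0,0,0],"dr": [0,0,0]}], gripper=0.45)

```text
time_s: 20.3
eef_pos: [0.585, 0.0397, 0.0621]
tcp_rot: [-0.0, 0.676, 0.737, 0.0]
ft_force: [0.5, 0.6, -0.2]
finger_gap: 0.0382
finger_force: 0.0
```

>>> play_rows(moves=[{"dp": [0,0,0.1],"dr": [0,0,0]},{"dp": [0,0,0.2],"dr": [0,0,0]},{"dp": [0,-0.15,0.2],"dr": [0,0,0]},{"dp": [0,-0.2,0.2],"dr": [0,0,0]},{"dp": [0,-0.2,0.1],"dr": [0,0,0]},{"dp": [0,-0.1,0],"dr": [0,0,0]},{"dp": [0,0,0],"dr": [0,0,0]},{"dp": [0,0,0],"dr": [0,0,0]},{"dp": [0,0,0],"dr": [0,0,0]},{"dp": [0,0,0],"dr": [0,0,0]}])

```text
time_s: 21.3
eef_pos: [0.5845, -0.0846, 0.2167]
tcp_rot: [-0.001, 0.676, 0.737, -0.0]
ft_force: [-0.0, 0.6, 0.4]
finger_gap: 0.0384
finger_force: 0.0
```

```bash
sed -i 's/^cv2.imwrite.*//' chk.py
cat >> chk.py <<'E'
hsv=cv2.cvtColor(c['img'],cv2.COLOR_BGR2HSV); v=hsv[...,2]
for nm,A,z in(('ptr',(.5868,.0205,.0865),.0865),('idx',(.589,-.006,.045),.045)):
    a=proj(c,A)[0].round().astype(int); r=14; o=a-r; w=v[o[1]:a[1]+r+1,o[0]:a[0]+r+1]; t,m=cv2.threshold(w,0,255,cv2.THRESH_OTSU); n,l,st,ce=cv2.connectedComponentsWithStats(m)
    print(nm,'at',a,'thr',t)
    for k in range(1,n):
        if st[k,4]<15: continue
        ys,xs=np.where(l==k); P=onplane(c,np.c_[xs,ys]+o,z)[:,:2]*1000; _,_,V=np.linalg.svd(P-P.mean(0)); tt=(P-P.mean(0))@V[0]; print('  n',st[k,4],P.mean(0).round(1),'ang',np.degrees(np.arctan2(*V[0][::-1])).round(2),'len',np.ptp(tt).round(1),'wid',np.ptp((P-P.mean(0))@V[1]).round(1))
E
python3 chk.py
```

```text
[ 0.58459937 -0.08470769  0.21686641] 21.35
px [[311.0, -98.0], [357.0, -97.0], [310.0, -21.0], [359.0, -20.0]] [[10, 8, 33], [7, 21, 123], [2, 4, 7], [7, 5, 11]]
[[548.1, 210.5], [601.1, 217.9], [554.3, 113.4], [603.1, 123.6]] cen [576.64540657 166.34805831] in face frame [2.18587671 1.56886547] [np.float64(7.89), np.float64(11.72), np.float64(93.65), np.float64(91.16)] [np.float64(53.6), np.float64(49.8), np.float64(97.3), np.float64(94.3)]
screws [[603.6, 235.1], [533.7, 222.4]] [[5, 10, 36], [5, 5, 16]]
ptr at [335  73] thr 64.0
  n 122 [586.3  22.1] ang -85.11 len 21.4 wid 3.5
idx at [334 102] thr 90.0
  n 94 [588.6  -7.2] ang -84.42 len 19.3 wid 4.1
  n 21 [583.2 -21.1] ang 2.83 len 15.1 wid 1.3
```

The pointer stands at -85.1° against the index at -85.2°. One last check that the bracket is still flush (it was out of this view).

>>> play_rows(moves=[{"dp": [0,0.15,0.1],"dr": [0,0,0]},{"dp": [0,0.2,0.1],"dr": [0,0,0]},{"dp": [0,0.2,0.05],"dr": [0,0,0]},{"dp": [0,0.2,0],"dr": [0,0,0]},{"dp": [0,0.15,0],"dr": [0,0,0]},{"dp": [0,0,0],"dr": [0,0,0]},{"dp": [0,0,0],"dr": [0,0,0]},{"dp": [0,0,0],"dr": [0,0,0]},{"dp": [0,0,0],"dr": [0,0,0]}])

```text
time_s: 22.25
eef_pos: [0.5849, 0.093, 0.2674]
tcp_rot: [-0.0, 0.677, 0.736, -0.0]
ft_force: [0.2, -0.2, -0.8]
finger_gap: 0.0383
finger_force: 0.0
```

```bash
python3 chk.py
```

```text
[0.58495742 0.09300092 0.26744437] 22.3
px [[297.0, 63.0], [339.0, 63.0], [298.0, 148.0], [339.0, 148.0]] [[7, 7, 41], [7, 7, 38], [7, 7, 40], [7, 7, 33]]
[[547.7, 211.0], [593.5, 214.9], [555.9, 115.1], [601.9, 119.0]] cen [574.75574267 164.98806458] in face frame [0.18799489 0.37350746] [np.float64(4.89), np.float64(4.85), np.float64(94.88), np.float64(94.98)] [np.float64(46.0), np.float64(46.2), np.float64(96.2), np.float64(96.2)]
screws [[608.0, 223.4], [533.1, 219.1]] [[6, 12, 45], [14, 16, 129]]
ptr at [318 234] thr 101.0
  n 514 [586.7  15.4] ang 3.57 len 33.2 wid 36.6
idx at [319 239] thr 106.0
  n 636 [589.8 -10.4] ang 18.04 len 44.7 wid 45.6
```

Bracket flush and pointer on the line; handing in.

```bash
python3 -c "
from plant import job; print(job.job_done())"
```

```text
the job is handed in; nothing more can be done
None
```

The larger bracket sits base down on the work face, measured about 0.4 mm off centre and within 0.1° of square. The knob's pointer is on the index line to within about 0.5°, the gripper has let go and is clear, and the job was handed in at about 22 s.

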